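# Close the gearhead cover: four clamp knobs crosswise in two passes

### The arm

A 6-joint arm with a two-finger parallel gripper is mounted at the origin on the work surface. World frame = base frame: x ahead of the robot, y to its left, z up, the work surface at z = 0. Lengths are in m, angles in rad, forces in N, time in s.
With the tool pointing down it reaches from about 0.325 to 0.9 m from the base axis. Payload 6.1 kg.
Tool frame: the origin (TCP) lies at the very end of the fingers, on their centre line; the grasp point (between the pads) lies behind it (hold_point_z is the z of the grasp point in the tool frame, in m); z points along the fingers, y is the line along which they close (so a half turn about z gives the same grasp; the last joint's range is limited). The gripper opens to 85 mm and grips with 20 to 120 N. Pads are 22 mm wide; open, the fingers measure 114 mm over their backs; the gripper's body (76 mm by 85 mm) begins 54 mm behind the grasp point. The pads swing forward as they close: fully open they stand 13 mm farther back than shut.
Start: joints at [-1.329, 0.22, 1.526, -0, 1.395, -0.126], TCP at [0.225, -0.583, 0.231] pointing down, gripper open.
Joint ranges: [-2.98, 2.98], [-0.91, 2.08], [0.09, 2.57], [-1.24, 4.39], [0.2, 2.65], [-2.68, 2.68]. Speed limits (rad/s): [2.57, 2.57, 3.01, 3.14, 3.14, 3.14].

### API

Orientations are given as a rotation vector (axis times angle).
In Python, from plant import * gives the robot as it stands. The module is installed in compiled form; this text tells all that it offers.
- The arm moves only by the tool drive_tool, never from a script. Its argument "moves" is one flat list of numbers, 4 for each row, row after row: the shift along the tool's x, y, z in mm, then the turn about the tool's z in rad. In form: [dx, dy, dz, twist, dx, dy, dz, twist, ...]. A call has 1 to 8 rows; each row shifts and turns the commanded pose from where the row before left it, along the tool's axes as they then stand; what a row does not reach is not made up. A row lasts 1/8 s, in which the tool goes at most 62.5 mm and 10.7 degrees, less where a joint would pass 70% of its speed; a pose out of reach is approached as far as the arm can. A call is refused whole if a number of a shift passes 62.5 or a number of a turn 0.188, either way. A call with a gripper value outside its range is refused whole. "hand" is the finger opening in mm, from 0 to 85.4, set as the call begins (left out, the last holds). The fingers move at their own pace and stop on an object; "force" is the grip in N (left out, the last holds). Time passes only in rows, so rows that do not move let the fingers close. It gives the time, the measured TCP pose, the force, the opening and the grip force at its end, in the units of the state.
- get_obs(): the state, without advancing time (a new reading comes with each control period).
- get_image(name): name is "scene" or "top"; returns the picture (420x560x3 uint8, red, green, blue); there is no depth.
- calibration(name): a dict with "intrinsics" (3x3 intrinsics, pixels), "dist" ([k1, k2, p1, p2, k3] as OpenCV has them; the pictures are not rectified), "rvec" (rotation vector, rad) and "tvec" (3), from world to camera coordinates, as OpenCV has them. Camera axes: x right, y down, z forward; pixel columns grow to the right and rows downward; lengths in m; the calibration is good to about 2 mm. A picture is of the moment at which its call begins. calibration takes no time and is no camera call.
- close_job(): hands the job in; it is judged then, once.
Trained networks look in the newest picture that a camera, given by its name, has taken for a name from the list of things; names that differ only in an ending like _2 or _b are one class to them, and where a whole thing is asked for, a point or a joint stands for the part that bears it (a point fixed in the world has none). Each returns a list of dicts, best first, with "conf" (0 to 1); they miss things now and then, are a little off and sometimes report something else, mostly with a low value. They report only what shows in the picture. A call takes as long as a camera call. They do not tell look-alikes from the thing itself.
- masks_of(target, camera): "pixels" (420x560 bool, what is visible of it) and "point" ([column, row] in pixels, amid what is visible of it).
The state is a dict: "time_s": time; "joint_pos": joint angles; "joint_vel": joint speeds; "joint_efforts": joint torques, N m; "position": TCP position; "tcp_rot": TCP orientation; "ft_force": force on the tool from outside, world axes, zero at the start; "moment": the same for the moment, N m; "opening": opening from 0.0 (shut) to 1.0 (fully open); "grasp_force": force on a finger pad.
Only numpy, scipy, OpenCV 4.12 (cv2) and the standard library are available. Lean on these libraries where they do the work, as an engineer would, in place of code of your own. Each camera call takes 0.05 s, during which the arm holds its last target. There are 200 camera calls.

### The job

Clamp the cover of the gearhead evenly with its four black knobs, in two passes, both starting at the knob by the brass plug, then the diagonally opposite one, then the other two. In the first pass give each knob about 30 degrees clockwise; in the second tighten each until you feel the cover seat and the knob is firm, without overtightening and crushing the seal. Leave the things around it alone.

Things in the scene. Friction and masses are not known exactly. Their poses are not given: they have to be found in the camera images.
- gearhead: fixed grey cast housing, foot plate 230 x 230 mm; origin at the centre of its underside on the bench, z up. A lip, top at 57 mm, frames the cover. A brass filler plug, 26 mm across, top at 57 mm, stands on the corner at (+98, +98) mm and marks the first knob, knobA; no other corner has one. The four knobs form a 110 mm square.
- cover: bare metal plate 160 x 160 x 10 mm, loose in the lip with 2.5 mm play; origin at the centre of its underside. Spring plungers lift it at first, underside 53.5 mm above the bench, 2.7 to 5.7 mm clear of four rubber seat pads under its corners. The pads are level with one another, but their height is hidden and varies: the seat has to be felt. At knob angle 0 the feet are 1.2 mm above the cover.
- knobA (a joint): black clamp knob at (+55, +55) mm from the housing's axis, by the brass plug in the housing's frame: angle in rad, growing clockwise seen from above = tightening. 0 to 0.15 at the start. Each rad feeds knob and foot 4.5 mm down. A steady drag of about 0.115 N m resists turning and holds up to about 25 N of clamping; a tighter knob eases back to that when let go.
- knobA_grip (a point): where to grip knobA: on its axis, moving with it, 8 mm below the top of its upright bar. The bar is 44 mm long (point x), 16 mm thick (point y: close the fingers along this) and stands 30 mm above a 34 mm disc whose top is 22 mm below this point. About 104 mm above the bench at the start; z up.
- footA: domed steel swivel foot of knobA, 24 mm across, 10 mm high; origin at the centre of its underside, which presses on the cover; it does not turn. Clamping adds 0.0045 N m per N to the drag: under 0.04 until the cover is on its pads, then 0.06 to 0.12 per 0.1 rad. Firm: 0.12 N m above the drag; over 0.3 the seal is crushed. Once stopped, the drag may read either way: compare like readings.
- knobB (a joint): black clamp knob at (+55, -55) mm in the housing's frame: angle in rad, growing clockwise seen from above = tightening. 0 to 0.15 at the start. Each rad feeds knob and foot 4.5 mm down. A steady drag of about 0.115 N m resists turning and holds up to about 25 N of clamping; a tighter knob eases back to that when let go.
- knobB_grip (a point): where to grip knobB: on its axis, moving with it, 8 mm below the top of its upright bar. The bar is 44 mm long (point x), 16 mm thick (point y: close the fingers along this) and stands 30 mm above a 34 mm disc whose top is 22 mm below this point. About 104 mm above the bench at the start; z up.
- footB: domed steel swivel foot of knobB, 24 mm across, 10 mm high; origin at the centre of its underside, which presses on the cover; it does not turn. Clamping adds 0.0045 N m per N to the drag: under 0.04 until the cover is on its pads, then 0.06 to 0.12 per 0.1 rad. Firm: 0.12 N m above the drag; over 0.3 the seal is crushed. Once stopped, the drag may read either way: compare like readings.
- knobC (a joint): black clamp knob at (-55, -55) mm, diagonally across from knobA in the housing's frame: angle in rad, growing clockwise seen from above = tightening. 0 to 0.15 at the start. Each rad feeds knob and foot 4.5 mm down. A steady drag of about 0.115 N m resists turning and holds up to about 25 N of clamping; a tighter knob eases back to that when let go.
- knobC_grip (a point): where to grip knobC: on its axis, moving with it, 8 mm below the top of its upright bar. The bar is 44 mm long (point x), 16 mm thick (point y: close the fingers along this) and stands 30 mm above a 34 mm disc whose top is 22 mm below this point. About 104 mm above the bench at the start; z up.
- footC: domed steel swivel foot of knobC, 24 mm across, 10 mm high; origin at the centre of its underside, which presses on the cover; it does not turn. Clamping adds 0.0045 N m per N to the drag: under 0.04 until the cover is on its pads, then 0.06 to 0.12 per 0.1 rad. Firm: 0.12 N m above the drag; over 0.3 the seal is crushed. Once stopped, the drag may read either way: compare like readings.
- knobD (a joint): black clamp knob at (-55, +55) mm, diagonally across from knobB in the housing's frame: angle in rad, growing clockwise seen from above = tightening. 0 to 0.15 at the start. Each rad feeds knob and foot 4.5 mm down. A steady drag of about 0.115 N m resists turning and holds up to about 25 N of clamping; a tighter knob eases back to that when let go.
- knobD_grip (a point): where to grip knobD: on its axis, moving with it, 8 mm below the top of its upright bar. The bar is 44 mm long (point x), 16 mm thick (point y: close the fingers along this) and stands 30 mm above a 34 mm disc whose top is 22 mm below this point. About 104 mm above the bench at the start; z up.
- footD: domed steel swivel foot of knobD, 24 mm across, 10 mm high; origin at the centre of its underside, which presses on the cover; it does not turn. Clamping adds 0.0045 N m per N to the drag: under 0.04 until the cover is on its pads, then 0.06 to 0.12 per 0.1 rad. Firm: 0.12 N m above the drag; over 0.3 the seal is crushed. Once stopped, the drag may read either way: compare like readings.
- parts_bin: bystander: orange open bin, 120 x 170 x 60 mm; leave alone. Origin at its underside.
- tweezers: bystander: steel tweezers about 105 mm long, 5 mm thick; leave alone. Origin at its underside.
- collet: bystander: small steel collet, 28 mm across, 36 mm high, standing; leave alone. Origin at its underside.
- wrench: bystander: steel wrench lying flat; leave alone. Origin at its underside.
- oil_bottle: bystander: brown oil bottle, 48 mm across, 110 mm high; leave alone. Origin at its underside.
- bearing_ring: bystander: steel ring, 44 mm across, 12 mm high; leave alone. Origin at its underside.
- brush: bystander: bench brush lying flat; leave alone. Origin at its underside.
- gauge_block: bystander: dark steel block 50 x 30 x 20 mm; leave alone. Origin at its underside.
There are look-alikes about, which are no part of the job. Leave any blue or purple look-alike of the cover alone.

How it is judged:
On the way, in this order (a step that is already met when the one before it is completed fails the run):
1. first pass: knobA (by the plug) is past 0.35 rad (value of joint knobA above 0.35 rad), for 0.1 s.
2. first pass: knobC, diagonally opposite, is past 0.35 rad (value of joint knobC above 0.35 rad), for 0.1 s.
3. first pass: one of knobB and knobD is past 0.35 rad (value of joint any of knobB, knobD above 0.35 rad), for 0.1 s.
4. first pass: all four knobs are past 0.35 rad (value of joint each of knobA, knobB, knobC, knobD above 0.35 rad), for 0.1 s.
5. second pass: knobA is firm, its foot on the cover with over 11 N (contact force between footA and cover above 11 N), for 0.1 s.
6. second pass: knobC is firm, over 11 N (contact force between footC and cover above 11 N), for 0.1 s.
7. second pass: one of knobB and knobD is firm, over 11 N (contact force between any of footB, footD and cover above 11 N), for 0.1 s.
8. second pass: both knobB and knobD are firm, over 11 N (contact force between each of footB, footD and cover above 11 N), for 0.1 s.
At the end, for the whole second after the job is handed in: Each of the four feet presses on the cover with more than 11 N; the cover is at rest and level within 0.012 rad (all of step 8 and contact force between each of footA, footC and cover above 11 N and angle between cover's own z axis and vertical below 0.012 rad and linear speed of cover below 0.01 m/s); the robot touches nothing.
It fails at once if a knob is overtightened: its foot presses on the cover with more than 70 N (contact force between any of footA, footB, footC, footD and cover above 70 N).
It fails at once if one of the loose things around the gearhead is moved more than 30 mm (distance of any of parts_bin, tweezers, collet, wrench, oil_bottle, bearing_ring, brush, gauge_block from where it was at the start of the episode above 0.03 m).
It also fails if it takes over 72 s, if anything falls off the work surface, if the arm or the gripper's body presses on something with over 40 N, if the wrist force passes 120 N, or if a joint passes its speed limit or range.

## Working session

There is one attempt and no reset: what is moved stays moved. The work goes in short steps, Python scripts to look and compute and a tool call to move; the robot and the scene stay as the last step left them, time stands still between calls to the robot, and variables do not carry over. Pictures are saved under pics/ and viewed, at most 10 in all, crops included, and the job is handed in when it is done.

Besides the shell and the picture viewer there is one more tool, called after "Emit:" in YAML: its name, and indented under it one key for each argument. drive_tool: Moves the arm, as the interface text tells. Its arguments: {"type":"object","properties":{"moves":{"type":"array"},"hand":{"type":"number"},"force":{"type":"number"}},"required":["moves"]}

```bash
mkdir -p pics; python3 - <<'E'
from plant import *
import cv2,numpy as np
for c in ("scene","top"):
    im=get_image(c); cv2.imwrite(f"pics/{c}0.png",cv2.cvtColor(im,cv2.COLOR_RGB2BGR))
    for t in ("knobA","cover","gearhead"):
        for d in masks_of(t,c): print(c,t,round(d["conf"],2),np.round(d["point"]),d["pixels"].sum())
    k=calibration(c); print(k)
print(get_obs())
E
```

```text
scene knobA 0.79 [329. 246.] 218
scene cover 0.9 [161. 252.] 3175
scene cover 0.87 [296. 252.] 2747
scene cover 0.75 [267. 152.] 2065
scene gearhead 0.83 [296. 268.] 4322
{'intrinsics': array([[542.95977479,   0.        , 288.47269218],
       [  0.        , 542.95977479, 213.53361067],
       [  0.        ,   0.        ,   1.        ]]), 'dist': array([0.06958746, 0.        , 0.        , 0.        , 0.        ]), 'rvec': array([ 2.41330604,  0.75496809, -0.25389174]), 'tvec': array([-0.40709982, -0.1815167 ,  1.65094106])}
top knobA 0.51 [303. 159.] 133
top cover 0.94 [362. 277.] 2288
top cover 0.8 [228. 270.] 2385
top cover 0.65 [307. 181.] 1824
top gearhead 0.63 [317. 197.] 2781
{'intrinsics': array([[514.65518617,   0.        , 288.28312882],
       [  0.        , 514.65518617, 205.09713225],
       [  0.        ,   0.        ,   1.        ]]), 'dist': array([0.06593548, 0.        , 0.        , 0.        , 0.        ]), 'rvec': array([ 2.14633912, -2.15536653,  0.16522085]), 'tvec': array([0.00477526, 0.50309929, 1.6879539 ])}
{'time_s': 0.4, 'joint_pos': array([-1.32913702e+00,  2.20569042e-01,  1.52660877e+00, -3.38629627e-06,
        1.39469583e+00, -1.26081038e-01]), 'joint_vel': array([ 0.0008646 , -0.00316435, -0.00161497,  0.00053289, -0.00074195,
        0.00016045]), 'joint_efforts': array([-4.89690265e-04, -4.96148837e+01, -3.89098406e+01, -2.18903783e-04,
        3.96418705e-03, -2.84929243e-06]), 'position': array([ 0.22468154, -0.58314133,  0.23113719]), 'tcp_rot': array([-3.08836047e+00, -5.74345476e-01,  3.07180405e-05]), 'ft_force': array([ 0.64993249,  0.06215649, -0.08159051]), 'moment': array([-0.03240302, -0.02768925, -0.00798403]), 'grasp_force': 0.0, 'opening': 1.0064022041994047}
```

View pics/scene0.png

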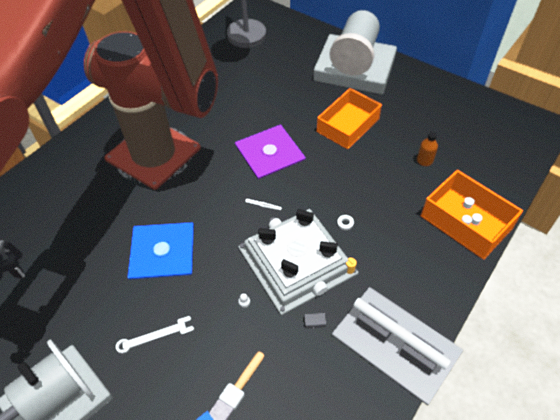

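View pics/top0.png

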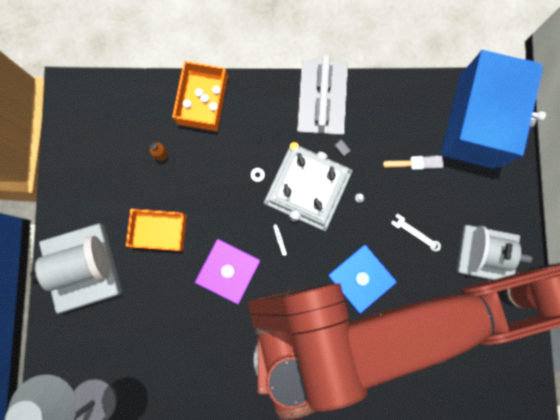

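The gearhead is the grey housing at top (309,187) / scene (297,255). It has four black knobs, and the yellow plug is at top (294,146) / scene (351,266). The purple plate (228,270) and the blue one (362,277) are look-alikes. I'll confirm this in an enlarged crop and measure it.

```bash
cat > h.py <<'E'
import cv2,numpy as np
def proj(P,k): return cv2.projectPoints(np.array(P,float).reshape(-1,3),k["rvec"],k["tvec"],k["intrinsics"],k["dist"])[0].reshape(-1,2)
def blobs(im,roi,thr=55):
    x0,y0,x1,y1=roi; s=im[y0:y1,x0:x1]; m=(s.max(2)<thr).astype(np.uint8)
    n,l,st,ce=cv2.connectedComponentsWithStats(m); out=[]
    for i in range(1,n):
        if 20<st[i,4]<400 and st[i,0]>0 and st[i,1]>0 and st[i,0]+st[i,2]<x1-x0 and st[i,1]+st[i,3]<y1-y0:
            mo=cv2.moments((l==i).astype(np.uint8),True); a=.5*np.arctan2(2*mo['mu11'],mo['mu20']-mo['mu02'])
            out.append((np.round(ce[i]+[x0,y0],1),st[i,4],round(float(a),2)))
    return out
E
python3 - <<'E'
from plant import *
from h import *
im={c:cv2.cvtColor(cv2.imread(f"pics/{c}0.png"),cv2.COLOR_BGR2RGB) for c in("scene","top")}
roi={"scene":(235,200,365,315),"top":(260,135,360,235)}
cr=[]
for c in im:
    x0,y0,x1,y1=roi[c]
    print(c,blobs(im[c],roi[c]))
    h=cv2.cvtColor(im[c],cv2.COLOR_RGB2HSV); m=np.zeros(h.shape[:2],bool); m[y0:y1,x0:x1]=cv2.inRange(h,(15,150,120),(35,255,255))[y0:y1,x0:x1]>0
    ys,xs=np.nonzero(m); print("plug",xs.mean(),ys.mean(),m.sum())
    cr.append(cv2.resize(im[c][y0:y1,x0:x1],(400,400),interpolation=cv2.INTER_CUBIC))
cv2.imwrite("pics/crop.png",cv2.cvtColor(np.hstack(cr),cv2.COLOR_RGB2BGR))
E
```

```text
scene [(array([304.1, 217.2]), np.int32(168), 0.4), (array([266.6, 235.4]), np.int32(164), 0.27), (array([327.8, 248.9]), np.int32(146), -0.07), (array([288.8, 268.3]), np.int32(152), 0.58)]
plug 351.04477611940297 266.6268656716418 67
top [(array([354. , 220.8]), np.int32(28), 1.57), (array([293.5, 222.8]), np.int32(28), -0.02)]
plug 296.5 143.0 2
```

View pics/crop.png

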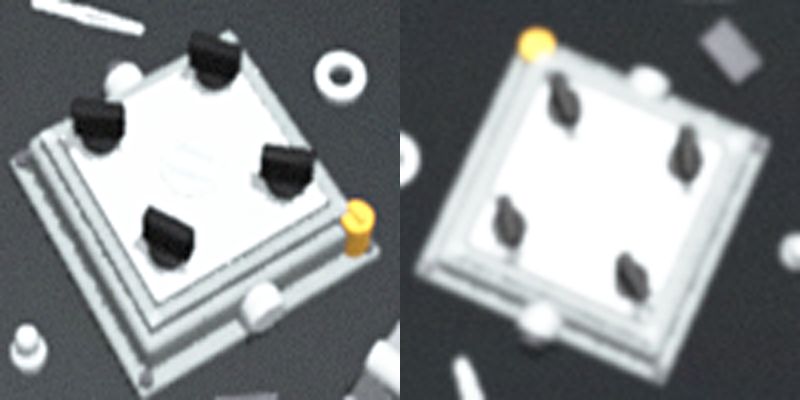

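The crop confirms it: bare cover, four black knobs, and brass plug next to the knob at scene (328,249) / top (301,160), which is knobA. Next I'll fit the housing pose and the bar angles.

```bash
cat > fit.py <<'E'
from plant import *
from h import *
from scipy.optimize import least_squares
K={c:calibration(c) for c in("scene","top")}
im={c:cv2.cvtColor(cv2.imread(f"pics/{c}0.png"),cv2.COLOR_BGR2RGB) for c in K}
bt=[b for b in blobs(im["top"],(270,145,350,225),125)]
print("top",bt)
bs=blobs(im["scene"],(235,200,365,315))
off={'A':(.055,.055),'B':(.055,-.055),'C':(-.055,-.055),'D':(-.055,.055)}
def world(p,o,z): c,s=np.cos(p[2]),np.sin(p[2]); return [p[0]+c*o[0]-s*o[1],p[1]+s*o[0]+c*o[1],z]
plug={"scene":(351,261),"top":(294.5,146)}
def res(p,full=False):
    r=[]
    for c,bl in(("scene",bs),("top",bt)):
        q=proj([world(p,o,.096) for o in off.values()]+[world(p,(.098,.098),.057)],K[c])
        for i in range(4):
            d=[b[0]-q[i] for b in bl]; r.append(min(d,key=np.linalg.norm))
        r.append(np.array(plug[c])-q[4])
    r=np.array(r); return r if full else r.ravel()
best=min((least_squares(res,[.7,-.05,y],loss="soft_l1") for y in np.arange(-3,3.2,.4)),key=lambda s:s.cost) if 0 else None
# initial position: invert top pixel at z=.06
f=least_squares(lambda p:(proj([[p[0],p[1],.06]],K["top"])-[[309,187]]).ravel(),[.6,0]).x
best=min((least_squares(res,[*f,y],loss="soft_l1") for y in np.arange(-3,3.2,.3)),key=lambda s:s.cost)
p=best.x; print("pose",p,best.cost); print(np.round(res(p,True),1))
# bar yaw by silhouette
masks={"scene":im["scene"].max(2)<60,"top":im["top"].max(2)<125}
def sil(c,xy,yaw,z):  # z = grip height
    R=np.array([[np.cos(yaw),-np.sin(yaw)],[np.sin(yaw),np.cos(yaw)]])
    out=np.zeros((420*4,560*4),np.uint8)
    bar=[[*(R@[a*.022,b*.008]+xy),z+h] for a in(-1,1) for b in(-1,1) for h in(-.022,.008)]
    t=np.linspace(0,6.28,24); disc=[[xy[0]+.017*np.cos(a),xy[1]+.017*np.sin(a),z+h] for a in t for h in(-.022,-.028)]
    for P in(bar,disc): cv2.fillConvexPoly(out,cv2.convexHull(((proj(P,K[c])+.5)*4).astype(np.int32)),1)
    return cv2.resize(out.astype(np.float32),(560,420),interpolation=cv2.INTER_AREA)
from scipy.ndimage import gaussian_filter
for n,o in off.items():
    w=np.array(world(p,o,.1))
    bs_=[]
    for c in K:
        q=proj([w],K[c])[0].astype(int); sl=np.s_[q[1]-14:q[1]+15,q[0]-14:q[0]+15]
        g=im[c].max(2).astype(float)[sl]; g=(255-g)/255
        sc=[]
        for yaw in np.arange(0,np.pi,.04):
            b=-1
            for dx in(-.004,-.002,0,.002,.004):
                for dy in(-.004,-.002,0,.002,.004):
                    m=gaussian_filter(sil(c,w[:2]+[dx,dy],yaw,.104)[sl.__class__ and sl[0],sl[1]],.7)
                    b=max(b,np.corrcoef(m.ravel(),(g*(g>.3)).ravel())[0,1])
            sc.append(b)
        bs_.append(sc)
    ys=np.arange(0,np.pi,.04); s=np.array(bs_); t=s.sum(0)
    print(n,np.round(w,3),"scene",ys[s[0].argmax()],"top",ys[s[1].argmax()],"both",ys[t.argmax()],s.max(1).round(2),"rel",round((ys[t.argmax()]-p[2])%np.pi,2))
E
python3 fit.py
```

```text
top [(array([300.4, 160.3]), np.int32(59), 1.26), (array([331. , 173.9]), np.int32(63), -1.55), (array([286.7, 190.8]), np.int32(55), 1.32), (array([317.2, 204.4]), np.int32(59), 1.11)]
pose [ 0.56999544 -0.06786745 -0.42866113] 4.225164151550585
[[-0.1  1.3]
 [-0.5  0.9]
 [-0.3  0.7]
 [-0.3  0.8]
 [ 0.1 -0.1]
 [-1.1  0.1]
 [-1.3  0.1]
 [-1.5  0.2]
 [-1.   0.4]
 [-0.1 -0.3]]
A [ 0.643 -0.041  0.1  ] scene 1.08 top 0.24 both 0.52 [0.73 0.43] rel 0.95
B [ 0.597 -0.141  0.1  ] scene 0.0 top 0.0 both 0.0 [0.92 0.47] rel 0.43
C [ 0.497 -0.095  0.1  ] scene 0.0 top 0.48 both 0.2 [0.72 0.8 ] rel 0.63
D [0.543 0.005 0.1  ] scene 3.04 top 0.2 both 0.0 [0.56 0.73] rel 0.43
```

```bash
python3 - <<'E'
s=open('fit.py').read()
i=s.index("for n,o in off.items():\n    w=")
open('fit2.py','w').write(s[:i]+'''
def blobmask(c,q,thr):
    m=(im[c].max(2)<thr).astype(np.uint8); n,l,st,ce=cv2.connectedComponentsWithStats(m)
    ok=[i for i in range(1,n) if 30<st[i,4]<300]; i=min(ok,key=lambda i:np.linalg.norm(ce[i]-q)); return (l==i).astype(float)
for n,o in off.items():
    w=np.array(world(p,o,.1)); M={c:blobmask(c,proj([w],K[c])[0],60 if c=="scene" else 135) for c in K}
    for c in K:
        M[c]=gaussian_filter(M[c],.5)
    r={}
    for c in K:
        q=proj([w],K[c])[0].astype(int); sl=(slice(q[1]-16,q[1]+17),slice(q[0]-16,q[0]+17))
        l=[]
        for yaw in np.arange(-.6,1.2,.06):
            l.append(max((np.corrcoef(gaussian_filter(sil(c,w[:2]+[dx,dy],yaw,.104),.5)[sl].ravel(),M[c][sl].ravel())[0,1],dx,dy) for dx in np.arange(-.006,.007,.002) for dy in np.arange(-.006,.007,.002)))
        r[c]=np.array(l)
    ys=np.arange(-.6,1.2,.06); t=r["scene"][:,0]+r["top"][:,0]
    print(n,w.round(3),*[(c,ys[r[c][:,0].argmax()].round(2),r[c][r[c][:,0].argmax()].round(3)) for c in r],"both",ys[t.argmax()].round(2))
''')
E
sed -i 's/^def sil/import functools\ndef sil/' fit2.py; time python3 fit2.py | tail -4
```

```text
A [ 0.643 -0.041  0.1  ] ('scene', np.float64(0.48), array([0.836, 0.   , 0.002])) ('top', np.float64(0.3), array([0.795, 0.   , 0.004])) both 0.3
B [ 0.597 -0.141  0.1  ] ('scene', np.float64(-0.18), array([ 0.835, -0.002,  0.002])) ('top', np.float64(-0.0), array([0.819, 0.   , 0.004])) both -0.18
C [ 0.497 -0.095  0.1  ] ('scene', np.float64(0.66), array([ 0.887, -0.002,  0.002])) ('top', np.float64(0.48), array([0.801, 0.   , 0.004])) both 0.66
D [0.543 0.005 0.1  ] ('scene', np.float64(0.12), array([ 0.908, -0.002,  0.002])) ('top', np.float64(-0.0), array([0.781, 0.   , 0.004])) both 0.12
real	0m35.765s
user	0m50.061s
sys	0m7.677s
```

```bash
cat > plan.py <<'E'
from plant import *
import sys,numpy as np
from scipy.spatial.transform import Rotation as Rt
# usage: plan.py x y z(TCP) yaw(tool x, unwrapped direction: dyaw given) nrows
K={'A':(.643,-.038,.35),'B':(.596,-.138,-.08),'C':(.496,-.092,.55),'D':(.542,.008,.15)}
def state():
    o=get_obs(); R=Rt.from_rotvec(o["tcp_rot"]).as_matrix(); return o,R
def plan(x,y,z,yaw,n,force_neg=False):
    o,R=state(); p=o["position"]; cy=np.arctan2(R[1,0],R[0,0]); d=(yaw-cy+np.pi)%(2*np.pi)-np.pi
    if force_neg and d<0: d+=2*np.pi
    tw=-d/n; step=(np.array([x,y,z])-p)/n*1000; rows=[]
    for i in range(n):
        s=R.T@step; rows.append([*np.round(s,1),round(tw,3)]); R=R@Rt.from_rotvec([0,0,tw]).as_matrix()
    print("t",round(o["time_s"],2),"pos",p.round(4),"yaw",cy.round(3),"q",o["joint_pos"].round(2),"F",o["ft_force"].round(2),"M",o["moment"].round(3))
    for i in range(0,n,8): print([float(v) for r in rows[i:i+8] for v in r])
if __name__=="__main__":
    a=sys.argv; k=K[a[1]]; off=float(a[4]) if len(a)>4 else 0.
    plan(k[0],k[1],float(a[2]),k[2]+np.pi-off,int(a[3]),len(a)>5)
E
python3 -c "
import plant
print([n for n in dir(plant) if not n.startswith('__')], getattr(plant,'hold_point_z',None), getattr(plant,'HOLD_POINT_Z',None))"
python3 plan.py A 0.16 18 0 1
```

```text
['PlanningError', 'calibration', 'close_job', 'get_image', 'get_obs', 'hold_point_z', 'masks_of'] -0.0187 None
t 0.4 pos [ 0.2247 -0.5831  0.2311] yaw 0.368 q [-1.33  0.22  1.53 -0.    1.39 -0.13] F [ 0.65  0.06 -0.08] M [-0.032 -0.028 -0.008]
[32.6, -19.9, 4.0, -0.174, 35.5, -14.0, 4.0, -0.174, 37.4, -7.6, 4.0, -0.174, 38.2, -1.1, 4.0, -0.174, 37.8, 5.5, 4.0, -0.174, 36.2, 12.0, 4.0, -0.174, 33.6, 18.1, 4.0, -0.174, 30.0, 23.6, 4.0, -0.174]
[25.5, 28.4, 4.0, -0.174, 20.2, 32.4, 4.0, -0.174, 14.3, 35.4, 4.0, -0.174, 8.0, 37.3, 4.0, -0.174, 1.4, 38.1, 4.0, -0.174, -5.2, 37.8, 4.0, -0.174, -11.7, 36.4, 4.0, -0.174, -17.8, 33.8, 4.0, -0.174]
[-23.3, 30.2, 4.0, -0.174, -28.2, 25.7, 4.0, -0.174]
```

Emit:
drive_tool:
  moves: [32.6,-19.9,4.0,-0.174,35.5,-14.0,4.0,-0.174,37.4,-7.6,4.0,-0.174,38.2,-1.1,4.0,-0.174,37.8,5.5,4.0,-0.174,36.2,12.0,4.0,-0.174,33.6,18.1,4.0,-0.174,30.0,23.6,4.0,-0.174]
  hand: 50

```text
time_s: 1.4
position: [0.411, -0.3396, 0.1994]
tcp_rot: [1.995, 2.426, -0.0]
ft_force: [-0.1, 0.0, 0.2]
opening: 0.585
grasp_force: 0.0
```

Emit:
drive_tool:
  moves: [25.5,28.4,4.0,-0.174,20.2,32.4,4.0,-0.174,14.3,35.4,4.0,-0.174,8.0,37.3,4.0,-0.174,1.4,38.1,4.0,-0.174,-5.2,37.8,4.0,-0.174,-11.7,36.4,4.0,-0.174,-17.8,33.8,4.0,-0.174]

```text
time_s: 2.4
position: [0.5957, -0.0963, 0.1673]
tcp_rot: [-0.025, 3.141, -0.0]
ft_force: [0.7, -0.9, 0.4]
opening: 0.58
grasp_force: 0.0
```

Emit:
drive_tool:
  moves: [-23.3,30.2,4.0,-0.174,-28.2,25.7,4.0,-0.174,0,0,0,0]

```text
time_s: 2.78
position: [0.6416, -0.0343, 0.1587]
tcp_rot: [0.565, -3.09, -0.001]
ft_force: [-0.5, 0.2, -0.1]
opening: 0.583
grasp_force: 0.0
```

```bash
python3 plan.py A 0.12 3; python3 - <<'E'
from plant import *
from h import *
a=get_image("scene")[170:300,250:380]; b=get_image("top")[130:230,260:360]
cv2.imwrite("pics/c1.png",cv2.cvtColor(np.hstack([cv2.resize(x,(400,400),interpolation=cv2.INTER_CUBIC) for x in(a,b)]),cv2.COLOR_RGB2BGR))
E
```

```text
t 2.77 pos [ 0.6416 -0.0343  0.1587] yaw -2.78 q [-0.18  0.32  1.55  0.    1.28 -2.11] F [-0.5   0.2  -0.09] M [-0.028 -0.026 -0.004]
[0.0, -1.3, 12.9, 0.004, 0.0, -1.3, 12.9, 0.004, 0.0, -1.3, 12.9, 0.004]
```

View pics/c1.png

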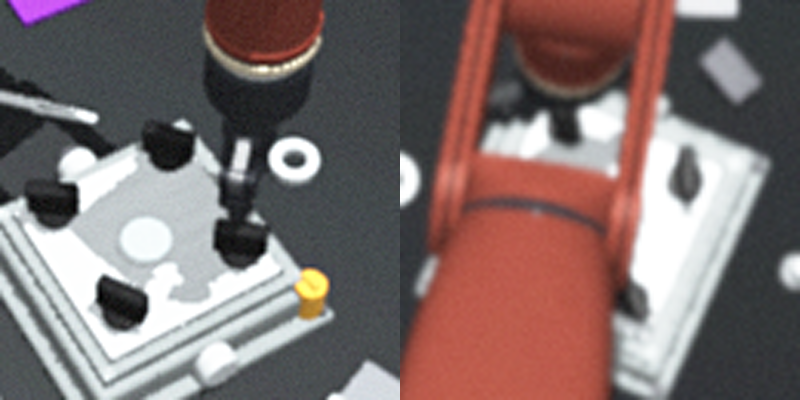

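The picture shows the gripper right above knobA: fingertips at crop (238,205), knob at (240,240), plug just outside it. I'll descend and close.

Emit:
drive_tool:
  moves: [0,-1.3,17.5,0.004,0,-1.3,17.5,0.004,0,-1.3,17.5,0.004,0,0,17.5,0,0,0,0,0]

```text
time_s: 3.5
position: [0.6405, -0.04, 0.0865]
tcp_rot: [0.54, -3.091, -0.003]
ft_force: [-0.1, 1.1, 0.5]
opening: 0.584
grasp_force: 0.0
```

Emit:
drive_tool:
  moves: [0,0,0,0,0,0,0,0,0,0,0,0,0,0,0,0]
  hand: 0
  force: 30

```text
time_s: 4.0
position: [0.643, -0.0397, 0.0903]
tcp_rot: [-0.541, 3.093, 0.0]
ft_force: [0.3, 3.4, 2.1]
opening: 0.186
grasp_force: 30.8
```

```bash
python3 plan.py A 0.088 1; python3 -c "
from plant import *
o=get_obs();print(o['opening'],o['grasp_force'])"
```

```text
t 4.0 pos [ 0.643  -0.0397  0.0903] yaw -2.795 q [-0.18  0.39  1.59  0.    1.16 -2.1 ] F [0.3  3.36 2.07] M [ 0.56  -0.161  0.13 ]
[-0.6, 1.6, 2.3, -0.003]
0.18633313262446438 30.774488347233273
```

Emit:
drive_tool:
  moves: [0,0,0.5,0.11,0,0,0.5,0.11,0,0,0.5,0.11,0,0,0.5,0.11,0,0,0.5,0.1,0,0,0,0]

```text
time_s: 4.75
position: [0.6433, -0.0393, 0.0877]
tcp_rot: [0.303, 3.124, 0.002]
ft_force: [1.9, 5.3, 2.2]
opening: 0.182
grasp_force: 29.0
```

```bash
python3 plan.py A 0.088 1
```

```text
t 4.75 pos [ 0.6433 -0.0393  0.0877] yaw 2.948 q [-0.18  0.4   1.59  0.    1.15 -1.56] F [1.94 5.28 2.2 ] M [ 0.892 -0.414  0.058]
[0.6, 1.3, -0.3, -0.543]
```

Emit:
drive_tool:
  moves: [0,0,0,0,0,0,0,0,0,0,-25,0,0,0,-25,0,0,0,0,0]
  hand: 50

```text
time_s: 5.38
position: [0.6439, -0.0409, 0.1392]
tcp_rot: [0.303, 3.122, -0.001]
ft_force: [-0.3, -0.3, 0.2]
opening: 0.583
grasp_force: 0.0
```

```bash
sed -i "s/'A':(.643,-.038,/'A':(.643,-.0393,/;s/-.138,-.08/-.1395,-.08/;s/-.092,/-.0935,/;s/.008,.15/.0065,.15/" plan.py; python3 plan.py C 0.128 5
```

```text
t 5.38 pos [ 0.6439 -0.0409  0.1392] yaw 2.948 q [-0.19  0.34  1.56 -0.    1.24 -1.56] F [-0.32 -0.25  0.22] M [-0.083  0.026 -0.01 ]
[27.0, -16.0, 2.1, -0.149, 29.1, -11.8, 2.1, -0.149, 30.5, -7.4, 2.1, -0.149, 31.3, -2.8, 2.1, -0.149, 31.3, 1.9, 2.1, -0.149]
```

Emit:
drive_tool:
  moves: [27.0,-16.0,2.0,-0.149,29.1,-11.8,2.0,-0.149,30.5,-7.4,2.0,-0.149,31.3,-2.8,2.0,-0.149,31.3,1.9,2.0,-0.149,0,0,0,0]

```text
time_s: 6.12
position: [0.4918, -0.0929, 0.125]
tcp_rot: [0.852, -3.021, -0.003]
ft_force: [0.3, -1.2, -0.6]
opening: 0.582
grasp_force: 0.0
```

```bash
python3 plan.py C 0.088 2
```

```text
t 6.12 pos [ 0.4918 -0.0929  0.125 ] yaw -2.592 q [-0.34  0.03  1.94 -0.    1.17 -2.46] F [ 0.28 -1.17 -0.61] M [ 0.004 -0.039 -0.01 ]
[-1.7, -1.4, 18.5, 0.0, -1.7, -1.4, 18.5, 0.0]
```

Emit:
drive_tool:
  moves: [-1.7,-1.4,18,0,-1.7,-1.4,18,0,0,0,0,0]

```text
time_s: 6.5
position: [0.4973, -0.0924, 0.0878]
tcp_rot: [0.854, -3.019, -0.005]
ft_force: [0.4, 1.0, 0.5]
opening: 0.584
grasp_force: 0.0
```

Emit:
drive_tool:
  moves: [0,0,0,0,0,0,0,0,0,0,0,0,0,0,0,0]
  hand: 0
  force: 30

```text
time_s: 7.0
position: [0.499, -0.093, 0.0914]
tcp_rot: [-0.854, 3.022, 0.0]
ft_force: [-1.7, 4.4, 3.5]
opening: 0.183
grasp_force: 31.1
```

```bash
python3 plan.py C 0.088 1; python3 -c "
from plant import *
o=get_obs();print(o['opening'],o['grasp_force'])"
```

```text
t 7.0 pos [ 0.499  -0.093   0.0914] yaw -2.591 q [-0.34  0.09  1.95  0.    1.1  -2.46] F [-1.69  4.42  3.51] M [ 0.647  0.311 -0.103]
[2.8, 1.1, 3.4, 0.001]
0.18315811565946324 31.088992953300476
```

Emit:
drive_tool:
  moves: [0,0,0.5,0.11,0,0,0.5,0.11,0,0,0.5,0.11,0,0,0.5,0.11,0,0,0.5,0.11,0,0,0,0]

```text
time_s: 7.75
position: [0.499, -0.0935, 0.0889]
tcp_rot: [-0.003, 3.141, -0.001]
ft_force: [-2.2, 2.4, 4.3]
opening: 0.181
grasp_force: 29.9
```

Emit:
drive_tool:
  moves: [0,0,0,0,0,0,0,0,0,0,-25,0,0,0,-25,0,0,0,0,0]
  hand: 50

```text
time_s: 8.38
position: [0.5004, -0.0941, 0.1403]
tcp_rot: [-0.003, 3.137, -0.003]
ft_force: [0.7, -1.1, 0.1]
opening: 0.58
grasp_force: 0.0
```

```bash
python3 plan.py B 0.125 4
```

```text
t 8.38 pos [ 0.5004 -0.0941  0.1403] yaw -3.14 q [-0.34  0.03  1.92 -0.    1.19 -1.91] F [ 0.66 -1.09  0.14] M [-0.002  0.02   0.04 ]
[-23.9, -11.4, 3.9, 0.02, -24.1, -10.9, 3.9, 0.02, -24.3, -10.4, 3.9, 0.02, -24.5, -9.9, 3.9, 0.02]
```

Emit:
drive_tool:
  moves: [-23.9,-11.4,3.7,0.02,-24.1,-10.9,3.7,0.02,-24.3,-10.4,3.7,0.02,-24.5,-9.9,3.7,0.02,0,0,0,0]

```text
time_s: 9.0
position: [0.5944, -0.1392, 0.1214]
tcp_rot: [-0.124, -3.137, -0.001]
ft_force: [0.9, 0.9, 1.1]
opening: 0.588
grasp_force: 0.0
```

```bash
python3 plan.py B 0.088 2
```

```text
t 9.0 pos [ 0.5944 -0.1392  0.1214] yaw 3.063 q [-0.36  0.29  1.66 -0.    1.2  -1.85] F [0.9  0.92 1.13] M [-0.004 -0.02  -0.005]
[-0.9, -0.1, 16.7, 0.001, -0.9, -0.1, 16.7, 0.001]
```

Emit:
drive_tool:
  moves: [-1,0,16.5,0,-1,0,16.5,0,0,0,0,0]

```text
time_s: 9.38
position: [0.594, -0.1379, 0.0876]
tcp_rot: [-0.123, -3.134, -0.002]
ft_force: [-1.0, 0.4, -0.8]
opening: 0.583
grasp_force: 0.0
```

Emit:
drive_tool:
  moves: [0,0,0,0,0,0,0,0,0,0,0,0,0,0,0,0]
  hand: 0
  force: 30

```text
time_s: 9.88
position: [0.5963, -0.1391, 0.0908]
tcp_rot: [0.124, 3.139, -0.001]
ft_force: [-1.3, -1.6, -0.5]
opening: 0.184
grasp_force: 29.4
```

```bash
python3 plan.py B 0.088 1; python3 -c "
from plant import *
o=get_obs();print(o['opening'],o['grasp_force'])"
```

```text
t 9.88 pos [ 0.5963 -0.1391  0.0908] yaw 3.063 q [-0.36  0.33  1.68 -0.    1.14 -1.85] F [-1.26 -1.57 -0.48] M [-0.181  0.228  0.088]
[0.3, -0.5, 2.8, 0.001]
0.18389020311046061 29.37075869733235
```

Emit:
drive_tool:
  moves: [0,0,0.5,0.11,0,0,0.5,0.11,0,0,0.5,0.11,0,0,0.5,0.11,0,0,0.5,0.1,0,0,0,0]

```text
time_s: 10.62
position: [0.5968, -0.1385, 0.0883]
tcp_rot: [0.955, 2.992, 0.001]
ft_force: [1.2, 1.4, -0.6]
opening: 0.18
grasp_force: 29.2
```

Emit:
drive_tool:
  moves: [0,0,0,0,0,0,0,0,0,0,-25,0,0,0,-25,0,0,0,0,0]
  hand: 50

```text
time_s: 11.25
position: [0.5981, -0.1397, 0.1406]
tcp_rot: [0.954, 2.988, -0.001]
ft_force: [0.0, 0.9, -0.5]
opening: 0.585
grasp_force: 0.0
```

```bash
python3 plan.py D 0.125 5
```

```text
t 11.25 pos [ 0.5981 -0.1397  0.1406] yaw 2.523 q [-0.36  0.27  1.65 -0.    1.22 -1.31] F [ 0.04  0.9  -0.46] M [ 0.004 -0.02   0.029]
[26.1, 17.3, 3.0, -0.154, 23.1, 21.1, 3.0, -0.154, 19.6, 24.4, 3.0, -0.154, 15.7, 27.1, 3.0, -0.154, 11.3, 29.2, 3.0, -0.154]
```

Emit:
drive_tool:
  moves: [26.1,17.3,2.8,-0.154,23.1,21.1,2.8,-0.154,19.6,24.4,2.8,-0.154,15.7,27.1,2.8,-0.154,11.3,29.2,2.8,-0.154,0,0,0,0]

```text
time_s: 12.0
position: [0.5384, 0.009, 0.1223]
tcp_rot: [0.242, -3.129, -0.001]
ft_force: [0.4, -0.3, -0.2]
opening: 0.586
grasp_force: 0.0
```

```bash
python3 plan.py D 0.088 2
```

```text
t 12.0 pos [0.5384 0.009  0.1223] yaw -2.987 q [-0.13  0.12  1.85  0.    1.17 -1.86] F [ 0.41 -0.35 -0.18] M [-0.017 -0.032  0.02 ]
[-1.6, -1.5, 17.1, 0.002, -1.6, -1.5, 17.1, 0.002]
```

Emit:
drive_tool:
  moves: [-3.3,-1.8,17,0,-3.3,-1.8,17,0,0,0,0,0]

```text
time_s: 12.38
position: [0.5458, 0.004, 0.0871]
tcp_rot: [0.234, -3.128, -0.001]
ft_force: [0.2, -0.5, 0.4]
opening: 0.583
grasp_force: 0.0
```

Emit:
drive_tool:
  moves: [0,0,0,0,0,0,0,0,0,0,0,0,0,0,0,0]
  hand: 0
  force: 30

```text
time_s: 12.88
position: [0.5479, 0.0067, 0.0903]
tcp_rot: [-0.237, 3.131, 0.005]
ft_force: [2.8, 7.7, -3.4]
opening: 0.183
grasp_force: 34.1
```

```bash
python3 plan.py D 0.088 1; python3 -c "
from plant import *
o=get_obs();print(o['opening'],o['grasp_force'])"
```

```text
t 12.88 pos [0.5479 0.0067 0.0903] yaw -2.99 q [-0.13  0.18  1.85  0.    1.11 -1.86] F [ 2.75  7.67 -3.41] M [ 1.255 -0.429  0.063]
[5.9, 0.7, 2.3, 0.001]
0.18287767700460295 34.13829803466797
```

Emit:
drive_tool:
  moves: [0,1,0.5,0.11,0,0.5,0.5,0.11,0,0,0.5,0.11,0,0,0.5,0.11,0,0,0.5,0.11,0,0,0,0]

```text
time_s: 13.62
position: [0.5475, 0.0051, 0.0879]
tcp_rot: [0.621, 3.078, -0.002]
ft_force: [0.7, -5.3, -2.5]
opening: 0.183
grasp_force: 33.9
```

Emit:
drive_tool:
  moves: [0,0,0,0,0,0,0,0,0,0,-25,0,0,0,-25,0,0,0,0,0]
  hand: 50

```text
time_s: 14.25
position: [0.549, 0.0063, 0.14]
tcp_rot: [0.62, 3.075, 0.001]
ft_force: [0.2, 0.6, -0.1]
opening: 0.587
grasp_force: 0.0
```

```bash
cat >> plan.py <<'E'
E
sed -i "s/^K=.*/K={'A':(.643,-.0390,-.194),'B':(.5965,-.1387,-.619),'C':(.499,-.093,0.0),'D':(.546,.0075,-.4)}/" plan.py; python3 plan.py A 0.125 4
```

```text
t 14.25 pos [0.549  0.0063 0.14  ] yaw 2.744 q [-0.13  0.12  1.82  0.    1.2  -1.31] F [ 0.21  0.6  -0.11] M [ 0.007  0.    -0.001]
[-26.0, -1.3, 3.9, -0.051, -25.9, -2.7, 3.9, -0.051, -25.8, -4.0, 3.9, -0.051, -25.5, -5.3, 3.9, -0.051]
```

Emit:
drive_tool:
  moves: [-26.0,-1.3,3.7,-0.051,-25.9,-2.7,3.7,-0.051,-25.8,-4.0,3.7,-0.051,-25.5,-5.3,3.7,-0.051,0,0,0,0]

```text
time_s: 14.88
position: [0.641, -0.0397, 0.1208]
tcp_rot: [-0.306, -3.125, -0.001]
ft_force: [-0.3, 0.0, -0.4]
opening: 0.584
grasp_force: 0.0
```

```bash
sed -i "s/'D':(.546,.0075,/'D':(.5472,.006,/" plan.py; python3 plan.py A 0.085 2
```

```text
t 14.88 pos [ 0.641  -0.0397  0.1208] yaw 2.946 q [-0.18  0.36  1.57  0.    1.21 -1.56] F [-0.27  0.03 -0.39] M [0.011 0.046 0.012]
[-1.0, 0.5, 17.9, -0.001, -1.0, 0.5, 17.9, -0.001]
```

Emit:
drive_tool:
  moves: [-1,0.5,17.5,0,-1,0.5,17.5,0,0,0,0,0]

```text
time_s: 15.25
position: [0.6405, -0.0378, 0.0845]
tcp_rot: [-0.305, -3.121, -0.001]
ft_force: [-1.2, -0.6, -0.2]
opening: 0.587
grasp_force: 0.0
```

Emit:
drive_tool:
  moves: [0,0,0,0,0,0,0,0,0,0,0,0,0,0,0,0]
  hand: 0
  force: 40

```text
time_s: 15.75
position: [0.6435, -0.039, 0.0886]
tcp_rot: [0.305, 3.126, -0.001]
ft_force: [-1.5, -2.1, 4.2]
opening: 0.178
grasp_force: 43.9
```

Emit:
drive_tool:
  moves: [0,0,0.45,0.1,0,0,0.45,0.1,0,0,0,0]

```text
time_s: 16.12
position: [0.6435, -0.0389, 0.0877]
tcp_rot: [0.615, 3.08, -0.0]
ft_force: [-1.7, -1.3, 4.7]
opening: 0.176
grasp_force: 44.0
```

```bash
python3 plan.py A 0.088 1
```

```text
t 16.12 pos [ 0.6435 -0.0389  0.0877] yaw 2.747 q [-0.18  0.4   1.59 -0.    1.15 -1.36] F [-1.67 -1.25  4.72] M [-0.234  0.377 -0.154]
[0.5, -0.3, -0.3, -0.2]
```

Emit:
drive_tool:
  moves: [0,0,0.14,0.03,0,0,0.14,0.03,0,0,0.14,0.03]

```text
time_s: 16.5
position: [0.6436, -0.0389, 0.0874]
tcp_rot: [0.751, 3.049, -0.0]
ft_force: [-1.8, -1.4, 6.1]
opening: 0.18
grasp_force: 44.2
```

```bash
cat > m.py <<'E'
from plan import *
o,R=state(); print("t",round(o["time_s"],2),"Mz",o["moment"][2].round(3),"yaw",np.arctan2(R[1,0],R[0,0]).round(3),"p",o["position"].round(4),"F",o["ft_force"].round(1),"q6v",o["joint_vel"][5].round(3),"e6",o["joint_efforts"][5].round(3))
E
python3 m.py
```

```text
t 16.5 Mz 0.083 yaw 2.658 p [ 0.6436 -0.0389  0.0874] F [-1.8 -1.4  6.1] q6v 0.237 e6 -0.213
```

Emit:
drive_tool:
  moves: [0,0,0.14,0.03,0,0,0.14,0.03,0,0,0.14,0.03]

```text
time_s: 16.88
position: [0.6436, -0.0388, 0.0869]
tcp_rot: [0.888, 3.012, -0.0]
ft_force: [-1.9, -0.9, 5.8]
opening: 0.18
grasp_force: 44.2
```

```bash
python3 m.py
```

```text
t 16.88 Mz 0.115 yaw 2.568 p [ 0.6436 -0.0388  0.0869] F [-1.9 -0.9  5.8] q6v 0.239 e6 -0.21
```

Emit:
drive_tool:
  moves: [0,0,0.18,0.03,0,0,0.18,0.03,0,0,0.18,0.03]

```text
time_s: 17.25
position: [0.6437, -0.0388, 0.0866]
tcp_rot: [1.022, 2.969, 0.0]
ft_force: [-2.5, -1.5, 7.2]
opening: 0.178
grasp_force: 44.4
```

```bash
python3 m.py
```

```text
t 17.25 Mz 0.158 yaw 2.478 p [ 0.6437 -0.0388  0.0866] F [-2.5 -1.5  7.2] q6v 0.238 e6 -0.18
```

Emit:
drive_tool:
  moves: [0,0,0.18,0.03,0,0,0.18,0.03,0,0,0.18,0.03]

```text
time_s: 17.62
position: [0.6437, -0.0388, 0.0863]
tcp_rot: [1.155, 2.92, 0.0]
ft_force: [-2.6, -2.1, 8.2]
opening: 0.176
grasp_force: 44.6
```

```bash
python3 m.py
```

```text
t 17.62 Mz 0.146 yaw 2.389 p [ 0.6437 -0.0388  0.0863] F [-2.6 -2.1  8.2] q6v 0.237 e6 -0.125
```

Emit:
drive_tool:
  moves: [0,0,0.18,0.03,0,0,0.18,0.03,0,0,0.18,0.03]

```text
time_s: 18.0
position: [0.6438, -0.0388, 0.0861]
tcp_rot: [1.284, 2.865, 0.0]
ft_force: [-3.8, -0.7, 10.1]
opening: 0.175
grasp_force: 44.9
```

```bash
python3 m.py
```

```text
t 18.0 Mz 0.281 yaw 2.299 p [ 0.6438 -0.0388  0.0861] F [-3.8 -0.7 10.1] q6v 0.239 e6 -0.068
```

Emit:
drive_tool:
  moves: [0,0,0,0]

```text
time_s: 18.12
position: [0.6438, -0.0388, 0.0861]
tcp_rot: [1.284, 2.866, 0.0]
ft_force: [-3.6, -0.9, 9.6]
opening: 0.175
grasp_force: 44.8
```

```bash
python3 m.py
```

```text
t 18.12 Mz 0.206 yaw 2.299 p [ 0.6438 -0.0388  0.0861] F [-3.6 -0.9  9.6] q6v -0.008 e6 0.289
```

Emit:
drive_tool:
  moves: [0,0,0,0,0,0,0,0,0,0,-25,0,0,0,-25,0,0,0,0,0]
  hand: 50

```text
time_s: 18.75
position: [0.6447, -0.0388, 0.1364]
tcp_rot: [1.285, 2.862, 0.002]
ft_force: [0.4, -0.2, -0.5]
opening: 0.584
grasp_force: 0.0
```

```bash
sed -i "s/'A':([^)]*)/'A':(.6435,-.0388,-.843)/" plan.py; python3 plan.py C 0.125 5
```

```text
t 18.75 pos [ 0.6447 -0.0388  0.1364] yaw 2.297 q [-0.18  0.34  1.56  0.    1.23 -0.91] F [ 0.42 -0.21 -0.45] M [0.017 0.033 0.044]
[11.3, -29.0, 2.2, -0.169, 16.0, -26.7, 2.2, -0.169, 20.2, -23.6, 2.2, -0.169, 23.9, -19.9, 2.2, -0.169, 26.9, -15.6, 2.2, -0.169]
```

Emit:
drive_tool:
  moves: [11.3,-29.0,2.0,-0.169,16.0,-26.7,2.0,-0.169,20.2,-23.6,2.0,-0.169,23.9,-19.9,2.0,-0.169,26.9,-15.6,2.0,-0.169,0,0,0,0]

```text
time_s: 19.5
position: [0.4948, -0.0927, 0.1224]
tcp_rot: [-0.001, -3.138, -0.002]
ft_force: [0.1, 0.0, 0.1]
opening: 0.586
grasp_force: 0.0
```

```bash
python3 plan.py C 0.085 2
```

```text
t 19.5 pos [ 0.4948 -0.0927  0.1224] yaw 3.141 q [-0.34  0.04  1.94 -0.    1.16 -1.91] F [0.09 0.04 0.13] M [ 0.033 -0.043 -0.006]
[-2.2, -0.2, 18.7, -0.0, -2.2, -0.2, 18.7, -0.0]
```

Emit:
drive_tool:
  moves: [-2.2,-0.2,18.2,0,-2.2,-0.2,18.2,0,0,0,0,0]

```text
time_s: 19.88
position: [0.5003, -0.0922, 0.0849]
tcp_rot: [0.0, -3.137, -0.003]
ft_force: [-0.2, 0.8, 0.4]
opening: 0.585
grasp_force: 0.0
```

Emit:
drive_tool:
  moves: [0,0,0,0,0,0,0,0,0,0,0,0,0,0,0,0]
  hand: 0
  force: 40

```text
time_s: 20.38
position: [0.5022, -0.0933, 0.0885]
tcp_rot: [0.0, 3.14, -0.0]
ft_force: [0.2, 0.5, 0.6]
opening: 0.177
grasp_force: 43.5
```

Emit:
drive_tool:
  moves: [0,0,0.45,0.08,0,0,0.45,0.08,0,0,0.45,0.08,0,0,0.15,0.03,0,0,0.15,0.03]

```text
time_s: 21.0
position: [0.5021, -0.0944, 0.0872]
tcp_rot: [0.469, 3.105, -0.003]
ft_force: [-2.2, -5.8, 4.3]
opening: 0.175
grasp_force: 44.1
```

```bash
python3 m.py
```

```text
t 21.0 Mz 0.187 yaw 2.842 p [ 0.5021 -0.0944  0.0872] F [-2.2 -5.8  4.3] q6v 0.237 e6 -0.174
```

Emit:
drive_tool:
  moves: [0,0,0.18,0.03,0,0,0.18,0.03,0,0,0.18,0.03]

```text
time_s: 21.38
position: [0.502, -0.0947, 0.0867]
tcp_rot: [0.608, 3.081, -0.004]
ft_force: [-2.6, -6.8, 6.3]
opening: 0.178
grasp_force: 44.3
```

```bash
python3 m.py
```

```text
t 21.38 Mz 0.194 yaw 2.752 p [ 0.502  -0.0947  0.0867] F [-2.6 -6.8  6.3] q6v 0.237 e6 -0.173
```

Emit:
drive_tool:
  moves: [0.7,-1,0.15,0.03,0.6,-1,0.15,0.03,0,0,0.15,0.03]

```text
time_s: 21.75
position: [0.5016, -0.0952, 0.0864]
tcp_rot: [0.747, 3.047, -0.0]
ft_force: [4.3, -4.7, 3.1]
opening: 0.178
grasp_force: 43.8
```

```bash
python3 m.py
```

```text
t 21.75 Mz 0.089 yaw 2.661 p [ 0.5016 -0.0952  0.0864] F [ 4.3 -4.7  3.1] q6v 0.236 e6 -0.189
```

Emit:
drive_tool:
  moves: [0,0,0.15,0.03,0,0,0.15,0.03]

```text
time_s: 22.0
position: [0.5015, -0.0954, 0.0862]
tcp_rot: [0.838, 3.023, -0.001]
ft_force: [3.0, -6.1, 3.2]
opening: 0.179
grasp_force: 44.0
```

```bash
python3 m.py
```

```text
t 22.0 Mz 0.176 yaw 2.601 p [ 0.5015 -0.0954  0.0862] F [ 3.  -6.1  3.2] q6v 0.238 e6 -0.146
```

Emit:
drive_tool:
  moves: [0,0,0.15,0.03,0,0,0.15,0.03]

```text
time_s: 22.25
position: [0.5014, -0.0955, 0.086]
tcp_rot: [0.928, 2.997, -0.001]
ft_force: [1.5, -4.9, 5.4]
opening: 0.171
grasp_force: 44.2
```

```bash
python3 m.py
```

```text
t 22.25 Mz 0.226 yaw 2.541 p [ 0.5014 -0.0955  0.086 ] F [ 1.5 -4.9  5.4] q6v 0.238 e6 -0.103
```

Emit:
drive_tool:
  moves: [0,-0.5,0.15,0.03,0,0,0.15,0.03,0,0,0.15,0.03]

```text
time_s: 22.62
position: [0.5012, -0.0958, 0.0858]
tcp_rot: [1.062, 2.952, -0.001]
ft_force: [1.5, -4.9, 6.5]
opening: 0.172
grasp_force: 44.4
```

```bash
python3 m.py
```

```text
t 22.62 Mz 0.264 yaw 2.451 p [ 0.5012 -0.0958  0.0858] F [ 1.5 -4.9  6.5] q6v 0.239 e6 -0.044
```

Emit:
drive_tool:
  moves: [0,0,0,0,0,0,0,0,0,0,-25,0,0,0,-25,0,0,0,0,0]
  hand: 50

```text
time_s: 23.25
position: [0.5005, -0.0949, 0.1357]
tcp_rot: [1.061, 2.954, 0.001]
ft_force: [0.9, -0.4, -0.1]
opening: 0.584
grasp_force: 0.0
```

```bash
sed -i "s/'C':([^)]*)/'C':(.5005,-.095,-.691)/" plan.py; python3 plan.py B 0.125 4
```

```text
t 23.25 pos [ 0.5005 -0.0949  0.1357] yaw 2.452 q [-0.34  0.03  1.92  0.    1.19 -1.22] F [ 0.87 -0.39 -0.11] M [0.022 0.012 0.016]
[-25.5, 6.8, 2.7, -0.018, -25.6, 6.4, 2.7, -0.018, -25.7, 5.9, 2.7, -0.018, -25.8, 5.5, 2.7, -0.018]
```

Emit:
drive_tool:
  moves: [-25.5,6.8,2.7,-0.018,-25.6,6.4,2.7,-0.018,-25.7,5.9,2.7,-0.018,-25.8,5.5,2.7,-0.018,0,0,0,0]

```text
time_s: 23.88
position: [0.5953, -0.1387, 0.1212]
tcp_rot: [-0.955, -2.99, -0.001]
ft_force: [0.0, -0.5, -0.1]
opening: 0.584
grasp_force: 0.0
```

```bash
python3 plan.py B 0.085 2
```

```text
t 23.88 pos [ 0.5953 -0.1387  0.1212] yaw 2.523 q [-0.36  0.29  1.66  0.    1.2  -1.31] F [ 0.   -0.55 -0.08] M [-0.028  0.021  0.005]
[-0.5, 0.4, 18.1, 0.0, -0.5, 0.4, 18.1, 0.0]
```

Emit:
drive_tool:
  moves: [-0.3,0.4,18,0,-0.3,0.4,18,0,0,0,0,0]

```text
time_s: 24.25
position: [0.5938, -0.1372, 0.0842]
tcp_rot: [-0.953, -2.987, -0.0]
ft_force: [-1.1, 0.3, -0.0]
opening: 0.582
grasp_force: 0.0
```

Emit:
drive_tool:
  moves: [0,0,0,0,0,0,0,0,0,0,0,0,0,0,0,0]
  hand: 0
  force: 40

```text
time_s: 24.75
position: [0.5969, -0.1385, 0.0883]
tcp_rot: [0.954, 2.992, 0.0]
ft_force: [-1.4, 0.5, 3.7]
opening: 0.176
grasp_force: 43.9
```

Emit:
drive_tool:
  moves: [0,0,0.45,0.08,0,0,0.45,0.08,0,0,0.45,0.08,0,0,0.15,0.03,0,0,0.15,0.03]

```text
time_s: 25.38
position: [0.5972, -0.1383, 0.0869]
tcp_rot: [1.392, 2.815, 0.001]
ft_force: [-0.9, 1.3, 6.1]
opening: 0.178
grasp_force: 44.4
```

```bash
python3 m.py
```

```text
t 25.38 Mz 0.078 yaw 2.223 p [ 0.5972 -0.1383  0.0869] F [-0.9  1.3  6.1] q6v 0.238 e6 -0.217
```

Emit:
drive_tool:
  moves: [0,0,0.15,0.03,0,0,0.15,0.03,0,0,0.15,0.03]

```text
time_s: 25.75
position: [0.5973, -0.1382, 0.0867]
tcp_rot: [1.517, 2.749, 0.001]
ft_force: [-0.7, 2.5, 7.2]
opening: 0.174
grasp_force: 44.5
```

```bash
python3 m.py
```

```text
t 25.75 Mz 0.132 yaw 2.133 p [ 0.5973 -0.1382  0.0867] F [-0.7  2.5  7.2] q6v 0.238 e6 -0.159
```

Emit:
drive_tool:
  moves: [0,0,0.15,0.03,0,0,0.15,0.03]

```text
time_s: 26.0
position: [0.5973, -0.1382, 0.0865]
tcp_rot: [1.598, 2.702, 0.001]
ft_force: [-1.8, 1.9, 7.3]
opening: 0.177
grasp_force: 44.7
```

```bash
python3 m.py
```

```text
t 26.0 Mz 0.237 yaw 2.073 p [ 0.5973 -0.1382  0.0865] F [-1.8  1.9  7.3] q6v 0.236 e6 -0.118
```

Emit:
drive_tool:
  moves: [0,0,0.15,0.03,0,0,0.15,0.03]

```text
time_s: 26.25
position: [0.5974, -0.1382, 0.0864]
tcp_rot: [1.679, 2.653, 0.002]
ft_force: [-0.6, 2.9, 7.0]
opening: 0.181
grasp_force: 44.8
```

```bash
python3 m.py
```

```text
t 26.25 Mz 0.273 yaw 2.013 p [ 0.5974 -0.1382  0.0864] F [-0.6  2.9  7. ] q6v 0.238 e6 -0.077
```

Emit:
drive_tool:
  moves: [0,0,0,0,0,0,0,0,0,0,-25,0,0,0,-25,0,0,0,0,0]
  hand: 50

```text
time_s: 26.88
position: [0.598, -0.1391, 0.1368]
tcp_rot: [1.677, 2.652, 0.001]
ft_force: [-0.4, -0.3, 0.2]
opening: 0.59
grasp_force: 0.0
```

```bash
sed -i "s/'B':([^)]*)/'B':(.597,-.138,-1.128)/" plan.py; python3 plan.py D 0.125 5
```

```text
t 26.88 pos [ 0.598  -0.1391  0.1368] yaw 2.014 q [-0.36  0.27  1.65 -0.    1.22 -0.8 ] F [-0.39 -0.32  0.22] M [-0.036  0.057 -0.023]
[30.6, 3.3, 2.3, -0.146, 29.8, 7.7, 2.3, -0.146, 28.3, 11.9, 2.3, -0.146, 26.3, 15.9, 2.3, -0.146, 23.7, 19.5, 2.3, -0.146]
```

Emit:
drive_tool:
  moves: [30.6,3.3,2.3,-0.146,29.8,7.7,2.3,-0.146,28.3,11.9,2.3,-0.146,26.3,15.9,2.3,-0.146,23.7,19.5,2.3,-0.146,0,0,0,0]

```text
time_s: 27.62
position: [0.5438, 0.0084, 0.1213]
tcp_rot: [-0.616, -3.077, -0.0]
ft_force: [0.1, -0.5, -0.6]
opening: 0.587
grasp_force: 0.0
```

```bash
python3 plan.py D 0.085 2
```

```text
t 27.62 pos [0.5438 0.0084 0.1213] yaw 2.747 q [-0.13  0.14  1.84  0.    1.17 -1.31] F [ 0.07 -0.52 -0.58] M [ 0.048 -0.024  0.009]
[-2.1, -0.5, 18.1, 0.003, -2.1, -0.4, 18.1, 0.003]
```

Emit:
drive_tool:
  moves: [-1.5,-0.4,18,0,-1.5,-0.4,18,0,0,0,0,0]

```text
time_s: 28.0
position: [0.5461, 0.0042, 0.0841]
tcp_rot: [-0.622, -3.074, 0.001]
ft_force: [0.8, -0.1, -0.1]
opening: 0.586
grasp_force: 0.0
```

Emit:
drive_tool:
  moves: [0,0,0,0,0,0,0,0,0,0,0,0,0,0,0,0]
  hand: 0
  force: 40

```text
time_s: 28.5
position: [0.5487, 0.0046, 0.0879]
tcp_rot: [0.62, 3.078, -0.0]
ft_force: [-0.2, -0.2, 1.1]
opening: 0.176
grasp_force: 43.6
```

Emit:
drive_tool:
  moves: [0,0,0.45,0.08,0,0,0.45,0.08,0,0,0.45,0.08,0,0,0.15,0.03,0,0,0.15,0.03]

```text
time_s: 29.12
position: [0.548, 0.0034, 0.0865]
tcp_rot: [1.075, 2.952, -0.004]
ft_force: [-3.0, -4.7, 5.4]
opening: 0.174
grasp_force: 44.3
```

```bash
python3 m.py
```

```text
t 29.12 Mz 0.094 yaw 2.443 p [0.548  0.0034 0.0865] F [-3.  -4.7  5.4] q6v 0.238 e6 -0.192
```

Emit:
drive_tool:
  moves: [0,0,0.15,0.03,0,0,0.15,0.03,0,0,0.15,0.03]

```text
time_s: 29.5
position: [0.5477, 0.0031, 0.0862]
tcp_rot: [1.206, 2.901, -0.005]
ft_force: [-5.9, -6.2, 8.6]
opening: 0.181
grasp_force: 44.7
```

```bash
python3 m.py
```

```text
t 29.5 Mz 0.168 yaw 2.354 p [0.5477 0.0031 0.0862] F [-5.9 -6.2  8.6] q6v 0.237 e6 -0.136
```

Emit:
drive_tool:
  moves: [0,0,0.15,0.03,0,0,0.15,0.03]

```text
time_s: 29.75
position: [0.5475, 0.003, 0.086]
tcp_rot: [1.292, 2.863, -0.006]
ft_force: [-5.9, -6.4, 9.8]
opening: 0.178
grasp_force: 44.9
```

```bash
python3 m.py
```

```text
t 29.75 Mz 0.22 yaw 2.294 p [0.5475 0.003  0.086 ] F [-5.9 -6.4  9.8] q6v 0.237 e6 -0.09
```

Emit:
drive_tool:
  moves: [0,-0.7,0.15,0.03,0,-0.7,0.15,0.03]

```text
time_s: 30.0
position: [0.5472, 0.0026, 0.0859]
tcp_rot: [1.377, 2.822, -0.003]
ft_force: [-3.4, -4.0, 7.5]
opening: 0.176
grasp_force: 44.6
```

```bash
python3 m.py
```

```text
t 30.0 Mz 0.255 yaw 2.234 p [0.5472 0.0026 0.0859] F [-3.4 -4.   7.5] q6v 0.23 e6 -0.057
```

Emit:
drive_tool:
  moves: [0,0,0,0,0,0,0,0,0,0,-25,0,0,0,-25,0,0,0,0,0]
  hand: 50

```text
time_s: 30.62
position: [0.5487, 0.0039, 0.1366]
tcp_rot: [1.375, 2.82, 0.002]
ft_force: [0.1, -0.3, -0.4]
opening: 0.585
grasp_force: 0.0
```

```bash
sed -i "s/'D':([^)]*)/'D':(.5465,.0035,-.907)/" plan.py; python3 plan.py A 0.122 4
```

```text
t 30.62 pos [0.5487 0.0039 0.1366] yaw 2.234 q [-0.14  0.12  1.82  0.    1.19 -0.8 ] F [ 0.12 -0.31 -0.36] M [ 0.018 -0.038 -0.052]
[-23.0, 12.1, 3.7, -0.016, -23.2, 11.7, 3.7, -0.016, -23.4, 11.3, 3.7, -0.016, -23.6, 11.0, 3.7, -0.016]
```

Emit:
drive_tool:
  moves: [-23.0,12.1,3.7,-0.016,-23.2,11.7,3.7,-0.016,-23.4,11.3,3.7,-0.016,-23.6,11.0,3.7,-0.016,0,0,0,0]

```text
time_s: 31.25
position: [0.6418, -0.0394, 0.1175]
tcp_rot: [-1.286, -2.864, 0.001]
ft_force: [-1.0, 0.5, -0.9]
opening: 0.587
grasp_force: 0.0
```

```bash
python3 plan.py A 0.084 2
```

```text
t 31.25 pos [ 0.6418 -0.0394  0.1175] yaw 2.297 q [-0.18  0.36  1.57  0.    1.21 -0.91] F [-1.02  0.51 -0.87] M [ 0.019  0.011 -0.03 ]
[-0.4, 0.9, 16.8, -0.001, -0.4, 0.9, 16.8, -0.001]
```

Emit:
drive_tool:
  moves: [-0.2,0.6,17,0,-0.2,0.6,17,0,0,0,0,0]

```text
time_s: 31.62
position: [0.6404, -0.0377, 0.0826]
tcp_rot: [-1.284, -2.862, 0.002]
ft_force: [-0.3, 0.2, 0.1]
opening: 0.582
grasp_force: 0.0
```

Emit:
drive_tool:
  moves: [0,0,0,0,0,0,0,0,0,0,0,0,0,0,0,0]
  hand: 0
  force: 40

```text
time_s: 32.12
position: [0.643, -0.0384, 0.0865]
tcp_rot: [1.286, 2.866, 0.0]
ft_force: [-3.6, 1.4, 4.0]
opening: 0.187
grasp_force: 37.1
```

```bash
python3 m.py
```

```text
t 32.12 Mz 0.231 yaw 2.298 p [ 0.643  -0.0384  0.0865] F [-3.6  1.4  4. ] q6v -0.0 e6 0.237
```

Emit:
drive_tool:
  moves: [0,0,0.1,0.03]

```text
time_s: 32.25
position: [0.6431, -0.0384, 0.0864]
tcp_rot: [1.331, 2.845, 0.0]
ft_force: [-3.4, 2.5, 5.7]
opening: 0.188
grasp_force: 37.5
```

```bash
python3 m.py
```

```text
t 32.25 Mz 0.252 yaw 2.266 p [ 0.6431 -0.0384  0.0864] F [-3.4  2.5  5.7] q6v 0.254 e6 -0.249
```

Emit:
drive_tool:
  moves: [0,0,0,0,0,0,0,0,0,0,-25,0,0,0,-25,0,0,0,0,0]
  hand: 50

```text
time_s: 32.88
position: [0.6449, -0.0389, 0.1381]
tcp_rot: [1.327, 2.842, 0.002]
ft_force: [-0.1, 0.3, -0.0]
opening: 0.588
grasp_force: 0.0
```

```bash
python3 plan.py C 0.122 5
```

```text
t 32.88 pos [ 0.6449 -0.0389  0.1381] yaw 2.268 q [-0.18  0.34  1.56  0.    1.24 -0.88] F [-0.06  0.25 -0.03] M [0.052 0.02  0.01 ]
[9.9, -29.4, 3.1, -0.037, 11.0, -29.0, 3.1, -0.037, 12.1, -28.6, 3.1, -0.037, 13.1, -28.1, 3.1, -0.037, 14.1, -27.6, 3.1, -0.037]
```

Emit:
drive_tool:
  moves: [9.9,-29.4,3.0,-0.037,11.0,-29.0,3.0,-0.037,12.1,-28.6,3.0,-0.037,13.1,-28.1,3.0,-0.037,14.1,-27.6,3.0,-0.037,0,0,0,0]

```text
time_s: 33.62
position: [0.496, -0.0949, 0.1187]
tcp_rot: [-1.062, -2.953, 0.0]
ft_force: [0.3, 0.7, -0.4]
opening: 0.581
grasp_force: 0.0
```

```bash
python3 plan.py C 0.083 2
```

```text
t 33.62 pos [ 0.496  -0.0949  0.1187] yaw 2.451 q [-0.35  0.05  1.94 -0.    1.16 -1.23] F [ 0.32  0.69 -0.4 ] M [ 0.009 -0.008 -0.031]
[-1.8, 1.4, 17.9, 0.0, -1.8, 1.4, 17.9, 0.0]
```

Emit:
drive_tool:
  moves: [-1.4,0.9,17.5,0,-1.4,0.9,17.5,0,0,0,0,0]

```text
time_s: 34.0
position: [0.5004, -0.0942, 0.0828]
tcp_rot: [-1.058, -2.953, -0.0]
ft_force: [-0.2, -0.5, -0.3]
opening: 0.584
grasp_force: 0.0
```

Emit:
drive_tool:
  moves: [0,0,0,0,0,0,0,0,0,0,0,0,0,0,0,0]
  hand: 0
  force: 40

```text
time_s: 34.5
position: [0.5018, -0.0958, 0.0861]
tcp_rot: [1.06, 2.957, -0.002]
ft_force: [-4.1, -4.0, 2.6]
opening: 0.184
grasp_force: 38.7
```

```bash
python3 m.py
```

```text
t 34.5 Mz 0.282 yaw 2.453 p [ 0.5018 -0.0958  0.0861] F [-4.1 -4.   2.6] q6v 0.002 e6 0.242
```

Emit:
drive_tool:
  moves: [0,0,0.1,0.03]

```text
time_s: 34.62
position: [0.5017, -0.0958, 0.0861]
tcp_rot: [1.106, 2.94, -0.002]
ft_force: [-4.1, -5.0, 3.2]
opening: 0.183
grasp_force: 39.4
```

```bash
python3 m.py
```

```text
t 34.62 Mz 0.276 yaw 2.422 p [ 0.5017 -0.0958  0.0861] F [-4.1 -5.   3.2] q6v 0.248 e6 -0.181
```

C is firm. Now I'll release, lift clear and look.

Emit:
drive_tool:
  moves: [0,0,0,0,0,0,0,0,0,0,-30,0,0,0,-40,0,0,0,-40,0,0,0,0,0,0,0,0,0]
  hand: 50

```text
time_s: 35.5
position: [0.5016, -0.0949, 0.1951]
tcp_rot: [-1.105, -2.941, -0.001]
ft_force: [0.2, -1.4, -0.4]
opening: 0.588
grasp_force: 0.0
```

```bash
python3 - <<'E'
from plant import *
from h import *
cv2.imwrite("pics/end.png",cv2.cvtColor(get_image("scene"),cv2.COLOR_RGB2BGR)); print(get_obs()["position"],get_obs()["time_s"])
E
```

```text
[ 0.50110702 -0.09473558  0.19433428] 35.55
```

View pics/end.png

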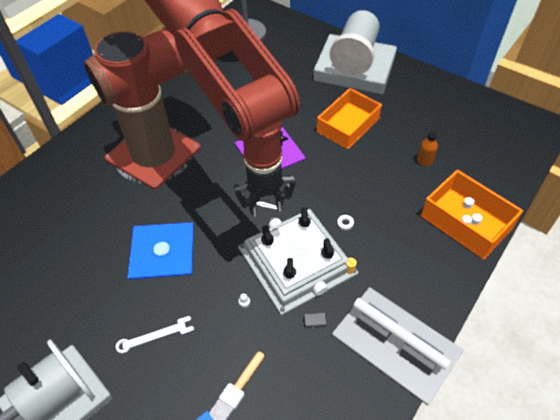

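The picture shows all four knobs turned, at (304,217), (267,236), (328,249) and (289,268). The bystanders are undisturbed and the gripper is clear at (265,195), so I'll hand in.

```bash
python3 -c "
from plant import *
print(close_job())"
```

```text
the job is handed in; nothing more can be done
None
```

The cover is clamped and the job is handed in at about 36 s of the 72 s allowed: both passes ran A, C, B, D, each knob's last reading was 0.14–0.16 N m above the 0.115 N m drag (firm is 0.12, crushed over 0.3; A and C were rechecked after D), and nothing around the gearhead was visibly moved; the hand-in returned no verdict.

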